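Seat the thread comb on the press spindle

ROBOT

A 7-joint arm with a two-finger parallel gripper is mounted at the origin on the work surface. World frame = base frame: x ahead of the robot, y to its left, z up, the work surface at z = 0. Lengths are in m, angles in rad, forces in N, time in s.
With the tool pointing down it reaches from about 0.425 to 0.875 m from the base axis. Payload 4.7 kg.
Tool frame: the origin (TCP) lies midway between the tips of the shut fingers; the grasp point (between the pads) lies 19 mm behind it; x points along the fingers, y is the direction in which the jaws open and shut, and the axes are right-handed (so a half turn about x gives the same grasp; the last joint's range is limited). The gripper opens to 85 mm and grips with 20 to 120 N. Pads are 22 mm wide; open, the fingers measure 114 mm over their backs; the gripper's body (76 mm by 85 mm) begins 54 mm behind the grasp point. The pads swing forward as they close: fully open they stand 13 mm farther back than shut.
Start: joints at [1.216, 0.321, -0.07, 1.45, 0.023, 1.371, -0.057], TCP at [0.234, -0.606, 0.231] pointing down, gripper open.
Joint ranges: [-2.86, 2.86], [-0.3, 2.09], [-1.38, 1.24], [0.06, 2.45], [-1.56, 4.7], [0.09, 2.05], [-2.69, 2.69]. Speed limits (rad/s): [2.57, 2.57, 3.14, 3.14, 3.14, 3.14, 3.14].

INTERFACE

Orientations are given as a unit quaternion [x, y, z, w].
In Python, from bench import * gives the robot as it stands.
- The arm moves only by the tool send_rows, never from a script. Its argument "increments" is a list that holds one entry, the list of rows, each a list of 5 numbers: the closure, from -1 (fully open) to 1 (shut), then the shift along the world's x, y, z in cm, then the turn about the world's z in rad. A call has 1 to 10 rows; each row is the pose to reach, as a shift and turn from the pose measured when the call began; what a row does not reach only later rows make up. A row lasts 1/8 s, in which the tool goes at most 62.5 mm and 10.7 degrees, less where a joint would pass 70% of its speed; a pose out of reach is approached as far as the arm can. A call with a gripper value outside its range is refused whole. The fingers move at their own pace and stop on an object; the grip force is fixed at half the most. Time passes only in rows, so rows that repeat a pose let the fingers close. It gives the time, the measured TCP pose, the force and the opening at its end, in the units of the state.
- get_obs(): the state, without advancing time (a new reading comes with each control period).
- grab_frame(name): name is "side" or "top"; returns (picture, depth): 384x512x3 uint8, red, green, blue; 384x512 float32, m along the optical axis (not along the pixel's ray), 0 where there is no reading.
- calibration(name): a dict with "camera_matrix" (3x3 intrinsics, pixels), "dist_coeffs" ([k1, k2, p1, p2, k3] as OpenCV has them; the pictures are not rectified), "xyz" and "attitude" of the camera in the world. Camera axes: x right, y up, looking along -z (the intrinsics and any distortion apply to the point x, -y, -z); pixel columns grow to the right and rows downward; lengths in m; the calibration is good to about 2 mm. A picture is of the moment at which its call begins. calibration takes no time and is no camera call.
- close_job(): hands the job in, once; it reports no verdict.
The state is a dict: "clock": time; "q": joint angles; "qvel": joint speeds; "tau": joint torques, N m; "tcp_pos": TCP position; "orientation": TCP orientation; "ft_force": force on the tool from outside, world axes, zero at the start; "moment": the same for the moment, N m; "width": finger opening in m.
Only numpy, scipy, OpenCV 4.12 (cv2) and the standard library are available. Lean on these libraries where they do the work, as an engineer would, in place of code of your own. Each camera call takes 0.05 s, during which the arm holds its last target.

TASK

Check the pitch of the press spindle's thread: take the coarse thread comb (the longer one, with 8 mm teeth), set it lengthwise on top of the spindle and feel along until all its teeth drop into the grooves. Never load the spindle with more than 25 N; with the comb seated flat, press it down with about 8 N for a second to prove that it sits home, then let go and leave it sitting flat in the thread. Leave the fine comb and the other things where they are.

Things in the scene. Friction and masses are not known exactly. Their poses are not given: they have to be found in the camera images.
- comb_grip (a point): Middle of the upright grip rib of the COARSE thread comb (the longer comb), 44 mm above its underside. x: along the comb; y: across; z: up. Rib 48 mm long (x), 14 mm wide (y), flat sides from 24 to 58 mm above the underside. Grip it across y; shoulders slope down from the foot of the rib (24 mm up) to the outer edges (10 mm up), so keep finger tips at most 20 mm below this point.
- comb: The coarse comb: loose steel saddle gauge, 0.2 kg, 48 x 52 x 58 mm, standing teeth down on 4 corner feet; origin under its centre. Below, two rows of 5 tapered teeth: pitch 8 mm, 5 mm tall, tips 2.2 mm wide, sides 15 deg. End-on, the rows form an upside-down V (sides fall 30 deg from an apex 12.5 mm up) that straddles a shaft. Symmetric: either way round fits.
- fine_comb_grip (a point): Middle of the grip rib of the FINE comb, 44 mm above its underside, x along it. Same build, but 32 mm long with 5 close teeth of 5 mm pitch: does not fit this spindle. Stands on the cart.
- spindle_mid (a point): On the axis of the threaded press spindle, midway between its V-blocks, 48 mm above the cart. x: along the spindle (level), z: up. It does NOT tell where the grooves are: the spindle may lie up to 4 mm either way along x, so they must be felt or seen. comb_grip is 50 mm above this point with the comb seated, about 54.5 mm with its teeth standing on the crests.
- vblocks: The two V-blocks, 68 mm either side of spindle_mid, and the steel spindle they carry; origin 48 mm below spindle_mid, x along it. Ring-groove thread 52 mm either side of the middle: outside diameter 40 mm, root 32 mm, pitch 8 mm, crests 3.8 mm, grooves 4.2 mm wide at the mouth, 2.6 mm at the root. Plain ends 40 mm in diameter. It does not turn.
- rest: Fixed base plate under the spindle, 190 x 70 x 10 mm, with all it carries; origin on the cart straight below spindle_mid, x along the spindle. Rubber pads under the V-blocks: the spindle gives 1 mm downward for each 15 N. It slides along its axis only if pushed with over 60 N.
- reamer: Bystander: tapered steel reamer with black cross handle, 118 mm long, lying down, 17 mm high.
- file: Bystander: half-round file with a purple grip, 205 mm long, lying down, 18 mm high.
- scriber: Bystander: steel scriber, 135 mm long, 9 mm thick, lying down between or near the combs.
- sanding_block: Bystander: grey rubber sanding block, 125 x 66 x 31 mm.
- enclosure: Bystander: drilled aluminium pedal enclosure, 112 x 61 x 31 mm.
- knob_cap: Bystander: black plastic pedal knob, 20 mm across, 15 mm high.
Mind the look-alikes: they are no part of the job. Leave any green look-alike of the comb alone.

How it is judged:
On the way:
1. the coarse comb, seated flat with all its teeth in the grooves, is pressed down on the spindle with 5 to 13 N for 0.5 s (z of comb_grip in the frame of spindle_mid between 0.0469 and 0.0517 m and x of comb_grip in the frame of spindle_mid between -0.045 and 0.045 m and angle between the x axis of comb_grip and the x axis of spindle_mid, either way round below 0.06 rad and angle between comb_grip's own z axis and vertical below 0.14 rad and contact force between comb and rest between 5 and 13 N), for 0.5 s.
At the end, for the whole second after the job is handed in: The coarse comb sits released and at rest on the spindle, all teeth in the grooves: grip centre at most 1.8 mm above its seated height (50 mm over the axis), within 45 mm of the middle along the axis, in line within 0.06 rad, upright within 0.14 rad (z of comb_grip in the frame of spindle_mid between 0.0469 and 0.0517 m and x of comb_grip in the frame of spindle_mid between -0.045 and 0.045 m and angle between the x axis of comb_grip and the x axis of spindle_mid, either way round below 0.06 rad and angle between comb_grip's own z axis and vertical below 0.14 rad and linear speed of comb below 0.01 m/s and contact force between comb and the fingers below 0.05 N and contact force between comb and rest above 0.5 N); the robot touches nothing.
It fails at once if the comb loads the spindle with more than 25 N (contact force between comb and rest above 25 N).
It fails at once if the robot itself pushes on the spindle or its rest with more than 25 N (contact force between any of the fingers, the arm and rest above 25 N).
It fails at once if the fine comb is moved by more than 15 mm (distance of fine_comb_grip from where it was at the start of the episode above 0.015 m).
It fails at once if a bystander is moved by more than 25 mm (distance of any of reamer, file, scriber, sanding_block, enclosure, knob_cap from where it was at the start of the episode above 0.025 m).
It also fails if it takes over 54 s, if anything falls off the work surface, if the arm or the gripper's body presses on something with over 40 N, if the wrist force passes 120 N, or if a joint passes its speed limit or range.

## Working session

There is one attempt and no reset: what is moved stays moved. The work goes in short steps, Python scripts to look and compute and a tool call to move; the robot and the scene stay as the last step left them, time stands still between calls to the robot, and variables do not carry over. Pictures are saved under pics/ and viewed, and the job is handed in when it is done.

Besides the shell and the picture viewer there is one more tool, called by a JSON object that holds its "method" and its "body", one argument or row to a line. send_rows: Moves the arm, as the interface text tells. Its arguments: {"type":"object","properties":{"increments":{"type":"array"}},"required":["increments"]}

```bash
mkdir -p pics
cat > h.py <<'E'
from bench import *
import numpy as np, cv2
from scipy.spatial.transform import Rotation as R
def cloud(name,depth):
    c=calibration(name);K=np.array(c["camera_matrix"]);D=np.array(c["dist_coeffs"])
    h,w=depth.shape
    u,v=np.meshgrid(np.arange(w),np.arange(h))
    p=cv2.undistortPoints(np.stack([u,v],-1).reshape(-1,1,2).astype(np.float64),K,D).reshape(h,w,2)
    P=np.stack([p[...,0]*depth,-p[...,1]*depth,-depth],-1)
    a=np.array(c["attitude"])
    M=R.from_quat(a).as_matrix() if a.size==4 else a.reshape(3,3)
    return P@M.T+np.array(c["xyz"])
E
python3 - <<'E'
from h import *
print(get_obs())
for n in("side","top"):
    im,d=grab_frame(n);np.savez(f"pics/{n}0.npz",im=im,d=d,P=cloud(n,d))
    cv2.imwrite(f"pics/{n}0.png",cv2.resize(im[...,::-1],(800,600)))
    print(n,calibration(n))
E
```

```text
{'clock': 0.0, 'q': array([ 1.21611552,  0.32184089, -0.07003641,  1.45171244,  0.02259933,
        1.37079412, -0.05691156]), 'qvel': array([-9.35221122e-05, -8.79582078e-04, -1.85359594e-04,  4.59208479e-04,
        2.30612503e-04,  1.41477596e-03, -5.56514868e-04]), 'tau': array([-2.76989322e-04, -4.93586719e+01, -3.82252643e-01, -3.14337587e+01,
        1.29759545e-02,  1.11938003e-02,  6.95144806e-06]), 'tcp_pos': array([ 0.23403709, -0.60581078,  0.23019271]), 'orientation': array([-0.69495414, -0.13031265,  0.69528867, -0.12896129]), 'ft_force': array([0.86298264, 0.35190363, 0.06604215]), 'moment': array([ 0.00044204,  0.00790431, -0.04404293]), 'width': 0.0853968671218527}
side {'camera_matrix': array([[365.87595385,   0.        , 255.53767201],
       [  0.        , 365.87595385, 188.25114033],
       [  0.        ,   0.        ,   1.        ]]), 'dist_coeffs': array([0.00234101, 0.        , 0.        , 0.        , 0.        ]), 'xyz': array([ 0.21539745, -0.37955817,  0.62157388]), 'attitude': array([ 0.31642328, -0.14411935, -0.39001716,  0.85263857])}
top {'camera_matrix': array([[455.12762916,   0.        , 256.61428347],
       [  0.        , 455.12762916, 197.33298141],
       [  0.        ,   0.        ,   1.        ]]), 'dist_coeffs': array([0.00110824, 0.        , 0.        , 0.        , 0.        ]), 'xyz': array([ 0.53593991, -0.06666485,  1.0984515 ]), 'attitude': array([-0.02264491,  0.00304449,  0.71213023, -0.70167547])}
```

View pics/side0.png

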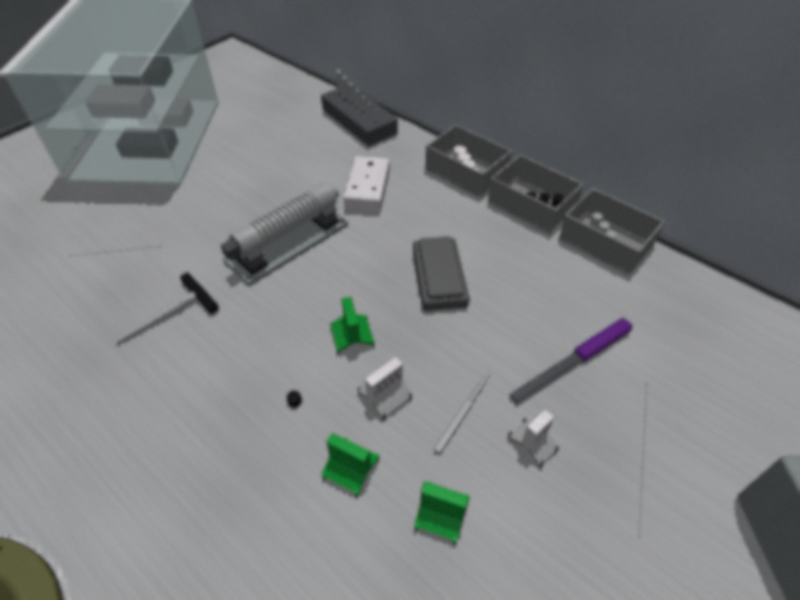

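View pics/top0.png

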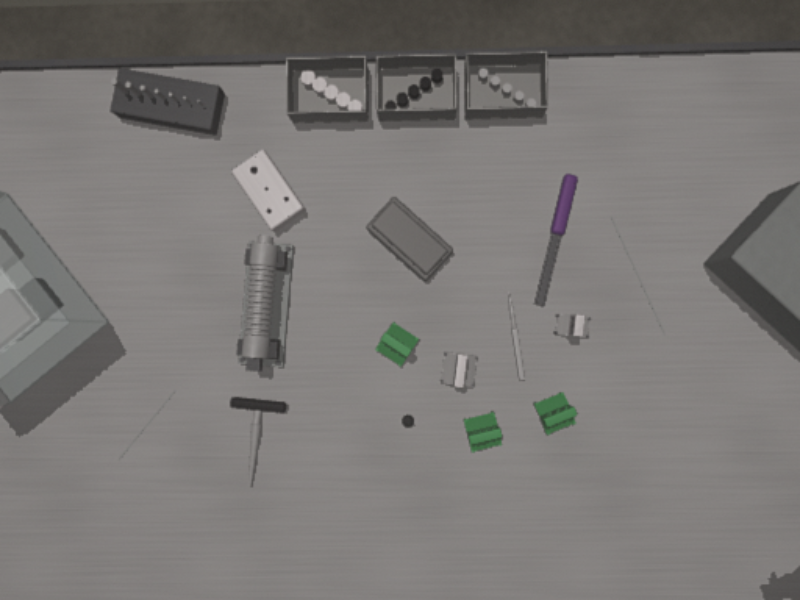

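The coarse comb is at about (460,370) in the top view, with the fine one at (575,326) and the spindle at (262,300), roughly vertical in the picture. Next I measure them from depth.

Run:
```python
from h import *
for n in("top","side"):
    z=np.load(f"pics/{n}0.npz");P=z["P"];im=z["im"]
    print(n,"table z",np.median(P[...,2][P[...,2]>-1]), "valid",(z["d"]>0).mean())
    if n=="top":T=P
    boxes={"coarse":(438,345,482,398),"fine":(552,308,594,346),"spin":(232,228,300,376)} if n=="top" else {"coarse":(352,350,415,420),"fine":(505,405,562,470),"spin":(215,180,352,285)}
    for k,(a,b,c,d) in boxes.items():
        s=np.s_[int(b*.64):int(d*.64),int(a*.64):int(c*.64)]
        Q=P[s].reshape(-1,3);I=im[s].reshape(-1,3).astype(int)
        g=(I[:,1]-I[:,0])<25
        Q=Q[g]
        if k!="spin":
            t=Q[(Q[:,2]>0.052)&(Q[:,2]<.065)]; 
        else: t=Q[(Q[:,2]>0.055)]
        print(k,"n",len(t),"maxz",np.sort(Q[:,2])[-8:].round(4))
        if len(t)<5: continue
        r=cv2.minAreaRect(t[:,:2].astype(np.float32)*1000);
        e=np.linalg.eigh(np.cov(t[:,:2].T))[1][:,-1]
        print(r,"mean",t.mean(0).round(4),"ang",np.degrees(np.arctan2(e[1],e[0])))
    
    s=np.s_
d=np.load("pics/top0.npz")["im"];d=d[...,::-1]
cv2.imwrite("pics/c1.png",cv2.resize(d[215:260,275:320],(600,600),interpolation=cv2.INTER_CUBIC))
cv2.imwrite("pics/c2.png",cv2.resize(d[145:245,140:200],(480,800))[:800])
```

```text
top table z 0.0006530922563778851 valid 0.9959971110026041
coarse n 132 maxz [0.0611 0.0617 0.0618 0.0622 1.0985 1.0985 1.0985 1.0985]
((482.4212951660156, -122.67162322998047), (13.95914077758789, 47.12346649169922), 81.73209381103516) mean [ 0.4823 -0.1226  0.058 ] ang 171.16874167722523
fine n 92 maxz [0.0611 0.0616 0.0622 1.0985 1.0985 1.0985 1.0985 1.0985]
((545.8829345703125, -295.52520751953125), (13.721636772155762, 31.84910011291504), 86.80011749267578) mean [ 0.5464 -0.2952  0.0575] ang 177.10601418664643
spin n 1233 maxz [1.0985 1.0985 1.0985 1.0985 1.0985 1.0985 1.0985 1.0985]
((604.0077514648438, 81.49658203125), (193.46719360351562, 262.50830078125), 11.715179443359375) mean [0.5856 0.1675 0.0796] ang 177.36342292286045
side table z -9.263990781555043e-05 valid 0.9961395263671875
coarse n 194 maxz [0.6216 0.6216 0.6216 0.6216 0.6216 0.6216 0.6216 0.6216]
((480.0409240722656, -124.91773986816406), (14.792317390441895, 47.14602279663086), 81.71915435791016) mean [ 0.4792 -0.1259  0.0569] ang 171.65188205042915
fine n 151 maxz [0.0596 0.0596 0.0596 0.6216 0.6216 0.6216 0.6216 0.6216]
((543.988525390625, -298.1666259765625), (13.387883186340332, 32.78837203979492), 82.97518920898438) mean [ 0.5426 -0.2981  0.0572] ang 173.48472553467246
spin n 929 maxz [0.6216 0.6216 0.6216 0.6216 0.6216 0.6216 0.6216 0.6216]
((388.00634765625, -52.84130859375), (719.2164916992188, 169.93719482421875), 48.85780715942383) mean [0.5684 0.1525 0.0764] ang 49.120536267202205
```

View pics/c1.png

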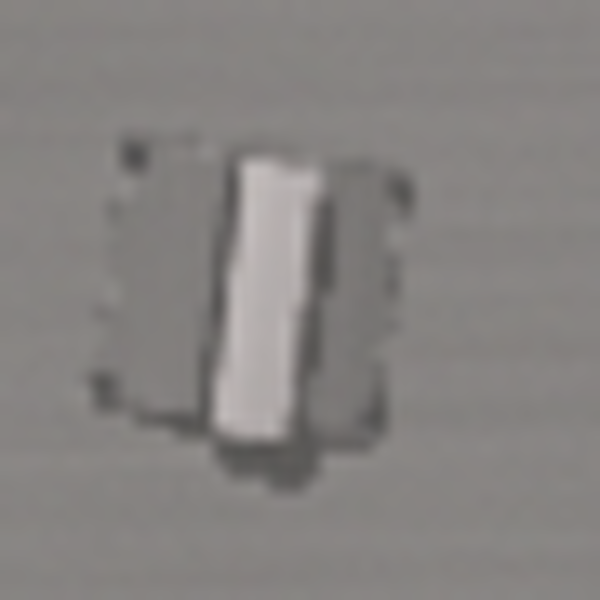

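Run:
```python
from h import *
d=np.load("pics/top0.npz")["im"][...,::-1]
cv2.imwrite("pics/c3.png",cv2.resize(d[145:245,140:200],(360,600),interpolation=cv2.INTER_CUBIC))
```

```text
(no output)
```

View pics/c3.png

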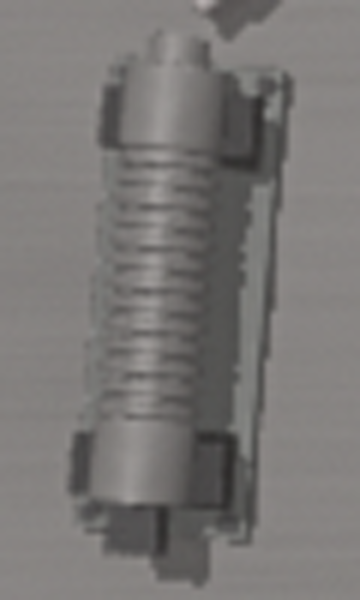

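Run:
```python
from h import *
from scipy.optimize import least_squares
for n,(a,b,c,d) in (("top",(232,228,300,376)),("side",(215,180,352,285))):
    z=np.load(f"pics/{n}0.npz");P=z["P"]
    s=np.s_[int(b*.64):int(d*.64),int(a*.64):int(c*.64)]
    Q=P[s].reshape(-1,3);Q=Q[(Q[:,2]>.052)&(Q[:,2]<.078)]
    m=np.median(Q[:,:2],0)
    Q=Q[np.linalg.norm(Q[:,:2]-m,axis=1)<.12]
    L=lambda p:((Q[:,0]-m[0])*-np.sin(p[1])+(Q[:,1]-m[1])*np.cos(p[1])-p[0])
    f=lambda p:np.hypot(L(p),Q[:,2]-p[2])-p[3]
    r=least_squares(f,[0,np.radians(0),.048,.0195],loss="soft_l1",f_scale=.001)
    p=r.x;ax=np.array([np.cos(p[1]),np.sin(p[1])]);nn=np.array([-ax[1],ax[0]])
    t=(Q[:,:2]-m)@ax
    ok=abs(L(p))<.015
    print(n,p.round(4),np.degrees(p[1]),"t ext",np.percentile(t[ok],[0,1,99,100]),"resid",np.std(f(p)))
    hh,e=np.histogram(t[ok&(Q[:,2]>.06)],bins=np.arange(-.12,.12,.004));print(hh)
    mid=(t[ok].min()+t[ok].max())/2
    for tt in (0,mid): print(m+nn*p[0]+ax*tt)
    # baseplate from z~0.01
    B=P[s].reshape(-1,3);B=B[(B[:,2]>.006)&(B[:,2]<.014)]
    tb=(B[:,:2]-m)@ax; lb=(B[:,:2]-m)@nn-p[0]
    print("plate t",np.percentile(tb,[0,2,98,100]),"lat",np.percentile(lb,[0,2,98,100]))
    # top profile heights along t
    k=abs(L(p))<.006
    o=np.argsort(t[k]);
    print(np.c_[t[k][o],Q[k][o,2]][::4].round(4).tolist() if n=="top" else "")
```

```text
top [ 0.0027 -0.0922  0.0476  0.0195] -5.2819477851669365 t ext [-0.10129326 -0.09843849  0.09530419  0.09872546] resid 0.0030527149363253968
[ 0  0  0  0  1  5  1  4  2  8 24 22 23 20 23 24 22 22 22 15 21 20 21 17
 21 18 22 18 22 18 25 18 22 18 23 17 22 18 23 18 24 16 25 18 21 23 22 21
 24 22 18 14  4  5  2  0  0  0  0]
[0.58696085 0.17309271]
[0.5856824 0.1732109]
plate t [-0.09555352 -0.09320835  0.09256791  0.1201293 ] lat [-0.04819403 -0.03508221  0.03435565  0.05077331]
[[-0.1013, 0.0559], [-0.0991, 0.0597], [-0.097, 0.0575], [-0.0962, 0.059], [-0.094, 0.057], [-0.0919, 0.0607], [-0.0895, 0.0582], [-0.0874, 0.0582], [-0.0852, 0.057], [-0.0847, 0.0567], [-0.0826, 0.0575], [-0.0801, 0.0683], [-0.0779, 0.0702], [-0.076, 0.0659], [-0.0753, 0.0664], [-0.0732, 0.0698], [-0.0712, 0.065], [-0.069, 0.0685], [-0.0684, 0.0655], [-0.0663, 0.0706], [-0.0642, 0.0702], [-0.0623, 0.0704], [-0.0617, 0.0662], [-0.0596, 0.0659], [-0.0573, 0.0686], [-0.0551, 0.0671], [-0.0529, 0.0701], [-0.0509, 0.0665], [-0.0502, 0.0649], [-0.0481, 0.0652], [-0.046, 0.0685], [-0.0439, 0.0687], [-0.0432, 0.0664], 
[... 1207 characters left out ...]
0654], [0.0759, 0.0632], [0.0778, 0.0666], [0.08, 0.0677], [0.0821, 0.0707], [0.0829, 0.0656], [0.0848, 0.0706], [0.0881, 0.0585], [0.0899, 0.0615], [0.0907, 0.06], [0.093, 0.0604], [0.0953, 0.0604], [0.0973, 0.0585]]
side [ 0.0085 -0.0966  0.0472  0.0194] -5.537281670921529 t ext [-0.0927596  -0.09157317  0.10543942  0.10702453] resid 0.0028502304879567735
[ 0  0  0  0  0  0  0  0  0  0  0  7 20 16 14 18 16 16 17 13 15 10 19  8
 21  7 23  7 23  8 18  7 21  8 19  6 19  7 22  7 20  7 21  5 22 10 17 14
 14 10 13 13 12 12  0  1  1  0  0]
[0.57663904 0.17218948]
[0.58373822 0.17150125]
plate t [-0.08697007 -0.08572627  0.10006807  0.12674688] lat [-0.03760641 -0.03584072  0.01474152  0.03537447]
```

```bash
cat >> h.py <<'E'
def st():
    o=get_obs();M=R.from_quat(o["orientation"]).as_matrix()
    print("t",round(o["clock"],3),"tcp",o["tcp_pos"].round(4),"x",M[:,0].round(3),"yaw y",np.degrees(np.arctan2(M[1,1],M[0,1])).round(2),"F",o["ft_force"].round(2),"M",o["moment"].round(3),"w",o["width"].round(4))
    return o
E
python3 -c "
from h import *
st()"
```

```text
Traceback (most recent call last):
  File "h.py", line 15, in st
    print("t",round(o["clock"],3),"tcp",o["tcp_pos"].round(4),"x",M[:,0].round(3),"yaw y",np.degrees(np.arctan2(M[1,1],M[0,1])).round(2),"F",o["ft_force"].round(2),"M",o["moment"].round(3),"w",o["width"].round(4))
                                                                                                                                                                                                 ^^^^^^^^^^^^^^^^
AttributeError: 'float' object has no attribute 'round'
```

```bash
sed -i 's/o\["width"\].round(4)/round(float(o["width"]),4)/' h.py
python3 -c "
from h import *
st()"
```

```text
t 0.1 tcp [ 0.2341 -0.6059  0.2303] x [-0.001  0.002 -1.   ] yaw y -68.87 F [ 0.64 -0.77  0.32] M [0.049 0.016 0.002] w 0.0851
```

{"method": "send_rows", "body": {
  "increments": [
    [[-1,1.2,2.4,0,-0.03],[-1,3.7,7.2,0,-0.08],[-1,6.2,12,0,-0.13],[-1,8.6,16.9,0,-0.18],[-1,11.1,21.7,0,-0.23],[-1,13.6,26.5,0,-0.28],[-1,16.1,31.3,0,-0.34],[-1,18.5,36.2,-2,-0.39],[-1,21,41,-5,-0.44],[-1,23.5,45.8,-8,-0.5]]
  ]
}}

```text
clock: 1.35
tcp_pos: [0.4695, -0.1464, 0.1496]
orientation: [0.706, -0.047, -0.705, -0.048]
ft_force: [0.7, -0.7, 0.1]
width: 0.0853
```

```bash
python3 -c "
from h import *
st()"
```

```text
t 1.35 tcp [ 0.4695 -0.1464  0.1496] x [ 0.001  0.001 -1.   ] yaw y -97.65 F [ 0.71 -0.75  0.11] M [-0.017 -0.013 -0.02 ] w 0.0853
```

{"method": "send_rows", "body": {
  "increments": [
    [[-0.3,0.6,1.1,0,-0.01],[-0.3,1.15,2.24,-2,-0.015],[-0.3,1.15,2.24,-4,-0.015],[-0.3,1.15,2.24,-5.5,-0.015],[-0.3,1.15,2.24,-5.5,-0.015]]
  ]
}}

```text
clock: 1.98
tcp_pos: [0.4799, -0.1239, 0.0933]
orientation: [-0.704, 0.052, 0.706, 0.053]
ft_force: [-0.5, -0.2, 1.0]
width: 0.0555
```

Run:
```python
from h import *
st()
for n in("side","top"):
    im,d=grab_frame(n);np.savez(f"pics/{n}1.npz",im=im,d=d)
    c=im[200:300,190:310] if n=="side" else im[180:290,240:370]
    cv2.imwrite(f"pics/{n}1.png",cv2.resize(c[...,::-1],None,fx=5,fy=5,interpolation=cv2.INTER_CUBIC))
```

```text
t 1.975 tcp [ 0.4799 -0.1239  0.0933] x [-0.002  0.002 -1.   ] yaw y -98.52 F [-0.5  -0.24  0.96] M [ 0.028 -0.015 -0.02 ] w 0.0555
```

View pics/side1.png

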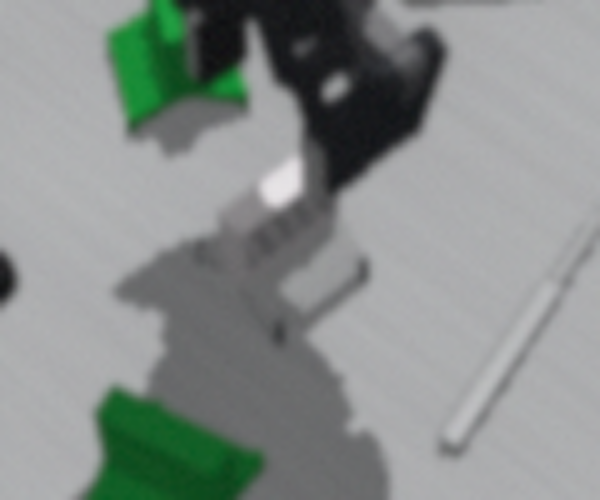

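View pics/top1.png

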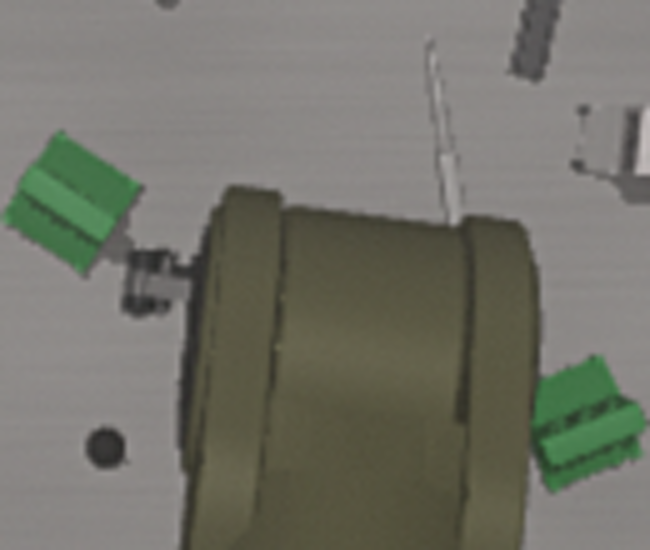

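The finger straddles the rib and clears the green pieces in the side view, so I descend and grip.

{"method": "send_rows", "body": {
  "increments": [
    [[-0.3,0.1,0,-2.5,0],[-0.3,0.1,0,-5,0],[-0.3,0.1,0,-6.4,0],[-0.3,0.1,0,-6.4,0],[1,0.1,0,-6.4,0],[1,0.1,0,-6.4,0],[1,0.1,0,-6.4,0],[1,0.1,0,-6.4,0],[1,0.1,0,-6.4,0]]
  ]
}}

```text
clock: 3.2
tcp_pos: [0.4831, -0.1245, 0.0318]
orientation: [0.706, -0.052, -0.704, -0.053]
ft_force: [0.3, 0.1, 5.6]
width: 0.0128
```

```bash
python3 -c "
from h import *
st()"
```

```text
t 3.2 tcp [ 0.4831 -0.1245  0.0318] x [ 0.003  0.    -1.   ] yaw y -98.52 F [0.3  0.06 5.63] M [-0.05   0.03   0.129] w 0.0128
```

{"method": "send_rows", "body": {
  "increments": [
    [[1,0,0,1,0],[1,0,0,4,0],[1,0,0,7,0],[1,0,0,10,0],[1,0,0,12,0.0],[1,0,0,12,0.0]]
  ]
}}

```text
clock: 3.95
tcp_pos: [0.4838, -0.1247, 0.1531]
orientation: [0.707, -0.053, -0.703, -0.052]
ft_force: [0.1, 0.8, -1.9]
width: 0.0128
```

Run:
```python
from h import *
st()
im,d=grab_frame("side")
cv2.imwrite(f"pics/side2.png",cv2.resize(im[100:320,100:400][...,::-1],None,fx=2.6,fy=2.6,interpolation=cv2.INTER_CUBIC))
```

```text
t 3.95 tcp [ 0.4838 -0.1247  0.1531] x [ 0.005 -0.001 -1.   ] yaw y -98.53 F [ 0.12  0.82 -1.95] M [ 0.014 -0.014  0.012] w 0.0128
```

View pics/side2.png

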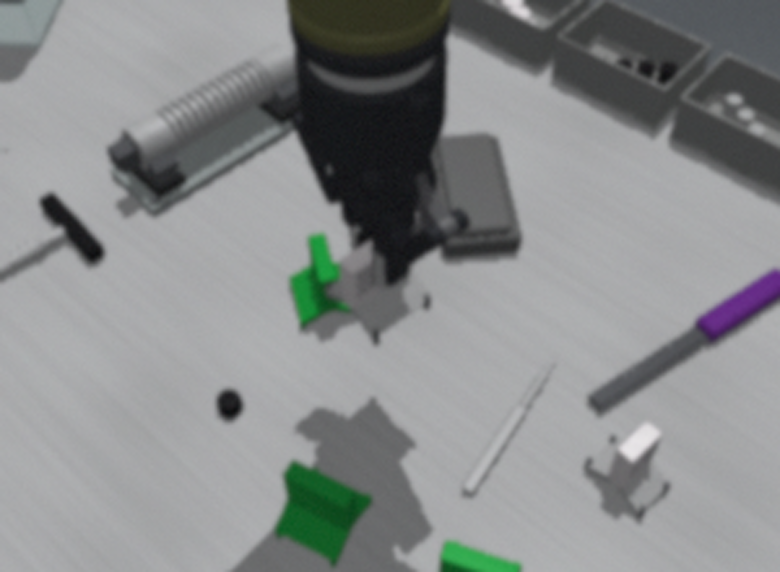

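{"method": "send_rows", "body": {
  "increments": [
    [[1,1,2.8,0,0.01],[1,3,8.5,0,0.02],[1,5,14.3,0,0.03],[1,7,20,0,0.04],[1,9,25.8,0,0.054],[1,10.3,29.6,0,0.054],[1,10.3,29.6,-3,0.054],[1,10.3,29.6,-5,0.054],[1,10.3,29.6,-5,0.054],[1,10.3,29.6,-5,0.054]]
  ]
}}

```text
clock: 5.25
tcp_pos: [0.5863, 0.1708, 0.1021]
orientation: [0.708, -0.034, -0.705, -0.034]
ft_force: [-0.2, -0.1, -1.5]
width: 0.0129
```

Run:
```python
from h import *
st()
for n in("side","top"):
    im,d=grab_frame(n);np.savez(f"pics/{n}3.npz",im=im,d=d)
    c=im[90:200,110:250] if n=="side" else im[130:260,120:260]
    cv2.imwrite(f"pics/{n}3.png",cv2.resize(c[...,::-1],None,fx=4.5,fy=4.5,interpolation=cv2.INTER_CUBIC))
```

```text
t 5.25 tcp [0.5863 0.1708 0.1021] x [ 0.003  0.    -1.   ] yaw y -95.51 F [-0.18 -0.07 -1.47] M [ 0.043 -0.061  0.042] w 0.0129
```

View pics/side3.png

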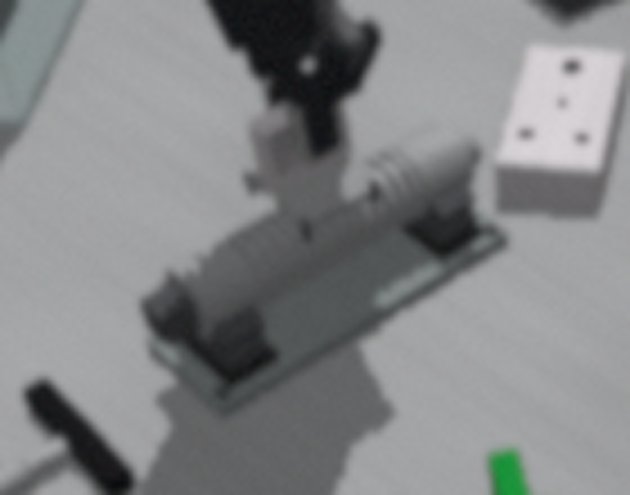

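View pics/top3.png

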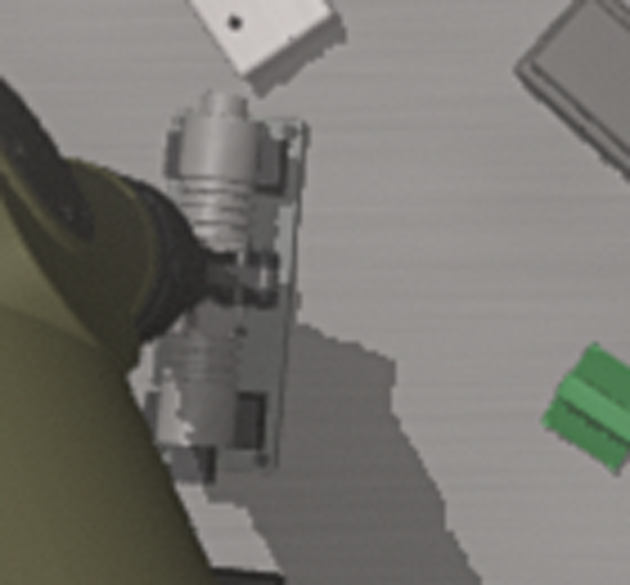

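{"method": "send_rows", "body": {
  "increments": [
    [[1,0.05,0.05,-0.4,0],[1,0.05,0.05,-0.8,0],[1,0.05,0.05,-1.0,0],[1,0.05,0.05,-1.1,0],[1,0.05,0.05,-1.2,0]]
  ]
}}

```text
clock: 5.98
tcp_pos: [0.5872, 0.1717, 0.0909]
orientation: [0.708, -0.034, -0.705, -0.034]
ft_force: [-0.3, 0.4, -2.4]
width: 0.0129
```

```bash
python3 -c "
from h import *
st()"
```

```text
t 5.975 tcp [0.5872 0.1717 0.0909] x [ 0.005  0.    -1.   ] yaw y -95.49 F [-0.33  0.38 -2.38] M [-0.051 -0.082 -0.001] w 0.0129
```

{"method": "send_rows", "body": {
  "increments": [
    [[1,0,0,-0.1,0],[1,0,0,-0.2,0],[1,0,0,-0.2,0]]
  ]
}}

```text
clock: 6.35
tcp_pos: [0.5871, 0.1718, 0.0887]
orientation: [0.708, -0.034, -0.705, -0.034]
ft_force: [-1.2, -0.3, -2.3]
width: 0.013
```

{"method": "send_rows", "body": {
  "increments": [
    [[1,0,0,-0.1,0],[1,0,0,-0.1,0]]
  ]
}}

```text
clock: 6.6
tcp_pos: [0.5869, 0.1718, 0.0876]
orientation: [0.708, -0.034, -0.705, -0.034]
ft_force: [-0.9, 0.2, -2.1]
width: 0.0128
```

{"method": "send_rows", "body": {
  "increments": [
    [[1,0,0,-0.1,0],[1,0,0,-0.1,0]]
  ]
}}

```text
clock: 6.85
tcp_pos: [0.5868, 0.1718, 0.0865]
orientation: [0.708, -0.034, -0.705, -0.034]
ft_force: [-0.7, 0.1, -1.3]
width: 0.0129
```

{"method": "send_rows", "body": {
  "increments": [
    [[1,0,0,-0.1,0],[1,0,0,-0.1,0]]
  ]
}}

```text
clock: 7.1
tcp_pos: [0.5867, 0.172, 0.0859]
orientation: [0.708, -0.034, -0.705, -0.034]
ft_force: [-1.7, -0.7, 1.3]
width: 0.0131
```

{"method": "send_rows", "body": {
  "increments": [
    [[1,0,0,-0.1,0],[1,0,0,-0.1,0]]
  ]
}}

```text
clock: 7.35
tcp_pos: [0.5868, 0.172, 0.0857]
orientation: [0.708, -0.034, -0.705, -0.034]
ft_force: [-3.0, -0.5, 4.3]
width: 0.0131
```

Run:
```python
from h import *
st()
im,d=grab_frame("side")
cv2.imwrite(f"pics/side4.png",cv2.resize(im[105:175,125:225][...,::-1],None,fx=8,fy=8,interpolation=cv2.INTER_CUBIC))
```

```text
t 7.35 tcp [0.5868 0.172  0.0857] x [ 0.004  0.    -1.   ] yaw y -95.47 F [-2.99 -0.5   4.31] M [-0.17   0.871  0.022] w 0.0131
```

View pics/side4.png

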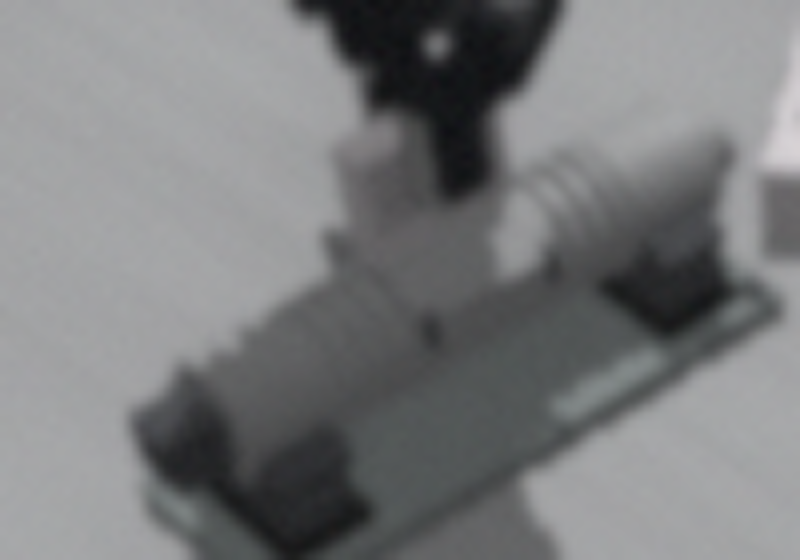

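Contact came near the seated height, with force in −x, so the tooth flanks are riding. I ease −x.

{"method": "send_rows", "body": {
  "increments": [
    [[1,-0.05,0,-0.05,0],[1,-0.05,0,-0.05,0],[1,-0.05,0,-0.05,0]]
  ]
}}

```text
clock: 7.78
tcp_pos: [0.5867, 0.172, 0.0856]
orientation: [0.708, -0.034, -0.704, -0.034]
ft_force: [-1.8, -1.5, 5.2]
width: 0.013
```

```bash
python3 -c "
from h import *
st()"
```

```text
t 7.775 tcp [0.5867 0.172  0.0856] x [ 0.005  0.    -1.   ] yaw y -95.47 F [-1.78 -1.52  5.19] M [-0.122  0.532  0.021] w 0.013
```

{"method": "send_rows", "body": {
  "increments": [
    [[1,-0.1,0,-0.05,0],[1,-0.1,0,-0.05,0],[1,-0.1,0,-0.05,0]]
  ]
}}

```text
clock: 8.15
tcp_pos: [0.5867, 0.172, 0.0856]
orientation: [0.709, -0.034, -0.704, -0.034]
ft_force: [-0.5, -1.1, 5.5]
width: 0.0129
```

```bash
python3 -c "
from h import *
st()"
```

```text
t 8.15 tcp [0.5867 0.172  0.0856] x [ 0.007  0.    -1.   ] yaw y -95.49 F [-0.52 -1.09  5.46] M [-0.117  0.13  -0.01 ] w 0.0129
```

{"method": "send_rows", "body": {
  "increments": [
    [[1,-0.15,0,-0.05,0],[1,-0.3,0,-0.05,0],[1,-0.3,0,-0.05,0]]
  ]
}}

```text
clock: 8.52
tcp_pos: [0.5857, 0.1721, 0.0858]
orientation: [0.71, -0.033, -0.702, -0.035]
ft_force: [5.4, 0.8, 3.2]
width: 0.0128
```

```bash
python3 -c "
from h import *
st()"
```

```text
t 8.525 tcp [0.5857 0.1721 0.0858] x [ 0.012  0.001 -1.   ] yaw y -95.51 F [5.45 0.78 3.21] M [ 0.109 -1.266 -0.008] w 0.0128
```

{"method": "send_rows", "body": {
  "increments": [
    [[1,0.15,0,0,0],[1,0.2,0,0,0],[1,0.2,0,0,0]]
  ]
}}

```text
clock: 8.9
tcp_pos: [0.5861, 0.1721, 0.0855]
orientation: [0.709, -0.034, -0.703, -0.034]
ft_force: [-1.6, -0.8, 5.7]
width: 0.0129
```

```bash
python3 -c "
from h import *
st()"
```

```text
t 8.9 tcp [0.5861 0.1721 0.0855] x [ 0.008  0.001 -1.   ] yaw y -95.49 F [-1.58 -0.83  5.74] M [-0.179  0.545  0.022] w 0.0129
```

{"method": "send_rows", "body": {
  "increments": [
    [[1,-0.03,0,-0.05,0],[1,-0.03,0,-0.05,0],[1,-0.03,0,-0.05,0],[1,-0.03,0,-0.05,0],[1,-0.03,0,-0.05,0]]
  ]
}}

```text
clock: 9.52
tcp_pos: [0.586, 0.1721, 0.0855]
orientation: [0.709, -0.034, -0.703, -0.034]
ft_force: [1.6, 0.1, 6.9]
width: 0.0128
```

```bash
python3 -c "
from h import *
st()"
```

```text
t 9.525 tcp [0.586  0.1721 0.0855] x [ 0.008  0.    -1.   ] yaw y -95.49 F [1.61 0.09 6.95] M [-0.158 -0.134 -0.033] w 0.0128
```

{"method": "send_rows", "body": {
  "increments": [
    [[1,0,0,-0.03,0],[1,0,0,-0.03,0],[1,0,0,-0.03,0],[1,0,0,-0.03,0],[1,0,0,-0.03,0],[1,0,0,-0.03,0],[1,0,0,-0.03,0],[1,0,0,-0.03,0]]
  ]
}}

```text
clock: 10.52
tcp_pos: [0.586, 0.1721, 0.0855]
orientation: [0.709, -0.034, -0.703, -0.034]
ft_force: [0.4, -0.9, 6.1]
width: 0.0131
```

Run:
```python
from h import *
st()
for n in("side","top"):
    im,d=grab_frame(n);np.savez(f"pics/{n}5.npz",im=im,d=d)
im=np.load("pics/side5.npz")["im"]
cv2.imwrite(f"pics/side5.png",cv2.resize(im[105:175,125:225][...,::-1],None,fx=8,fy=8,interpolation=cv2.INTER_CUBIC))
```

```text
t 10.525 tcp [0.586  0.1721 0.0855] x [ 0.008  0.    -1.   ] yaw y -95.49 F [ 0.44 -0.87  6.13] M [-0.169 -0.062 -0.029] w 0.0131
```

View pics/side5.png

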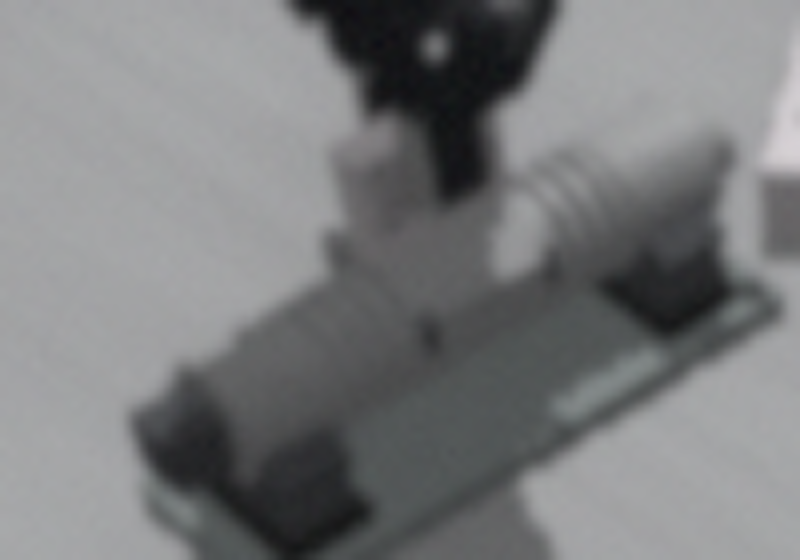

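Load is about 8 N (6.1 plus 2.0 for comb weight), steady, with x locked both ways. I release and withdraw.

{"method": "send_rows", "body": {
  "increments": [
    [[1,0,0,0.05,0],[1,0,0,0.05,0],[0,0,0,0.05,0],[0,0,0,0.05,0],[-0.3,0,0,0.05,0],[-0.3,0,0,0.05,0],[-0.3,0,0,0.05,0]]
  ]
}}

```text
clock: 11.5
tcp_pos: [0.5859, 0.1721, 0.0859]
orientation: [0.709, -0.034, -0.703, -0.034]
ft_force: [-0.4, -0.2, 0.3]
width: 0.0558
```

```bash
python3 -c "
from h import *
st()"
```

```text
t 11.5 tcp [0.5859 0.1721 0.0859] x [ 0.008  0.    -1.   ] yaw y -95.49 F [-0.38 -0.19  0.33] M [-0.016 -0.06  -0.03 ] w 0.0558
```

Free. Next I go up, then aside so the cameras can see.

{"method": "send_rows", "body": {
  "increments": [
    [[-0.3,0,0,1,0],[-0.3,0,0,4,0],[-0.3,0,0,8,0],[-0.3,0,0,12,0],[-0.3,0,-5,12,0],[-0.3,0,-10,12,0],[-0.3,0,-15,12,0],[-0.3,0,-20,12,0],[-0.3,0,-25,12,0],[-0.3,0,-25,12,0]]
  ]
}}

```text
clock: 12.75
tcp_pos: [0.5856, -0.0843, 0.2063]
orientation: [0.709, -0.038, -0.703, -0.036]
ft_force: [-0.0, 0.4, -0.5]
width: 0.0553
```

Run:
```python
from h import *
st()
for n in("side","top"):
    im,d=grab_frame(n);np.savez(f"pics/{n}6.npz",im=im,d=d,P=cloud(n,d))
    c=im[105:185,125:235] if n=="side" else im[140:250,120:240]
    cv2.imwrite(f"pics/{n}6.png",cv2.resize(c[...,::-1],None,fx=6,fy=5.4 if n=="top" else 6,interpolation=cv2.INTER_CUBIC))
```

```text
t 12.75 tcp [ 0.5856 -0.0843  0.2063] x [ 0.008 -0.002 -1.   ] yaw y -96.0 F [-0.01  0.36 -0.55] M [ 0.142 -0.019  0.005] w 0.0553
```

View pics/side6.png

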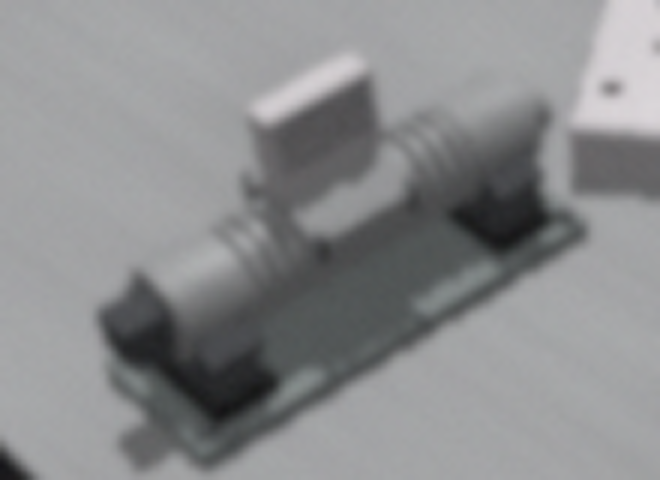

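View pics/top6.png

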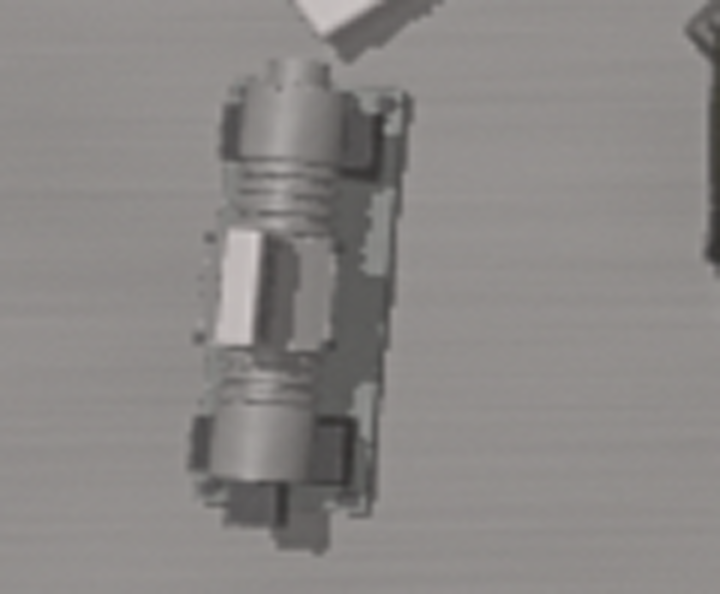

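Sits in line, upright and central. Check rib-top height: 0.112 m expected if seated, 0.1165 on the crests.

Run:
```python
from h import *
for n in("side","top"):
    P=np.load(f"pics/{n}6.npz")["P"]
    P0=np.load(f"pics/{n}0.npz")["P"]
    s=np.s_[105:150,150:200] if n=="side" else np.s_[180:206,150:170]
    Q=P[s].reshape(-1,3)
    t=Q[(Q[:,2]>.107)&(Q[:,2]<.125)]
    print(n,len(t),t.mean(0).round(4),np.median(t[:,2]),np.std(t[:,2]),cv2.minAreaRect(t[:,:2].astype(np.float32)*1000))
    e=np.linalg.eigh(np.cov(t[:,:2].T))[1][:,-1];print(np.degrees(np.arctan2(e[1],e[0])))
```

```text
side 115 [0.5825 0.1692 0.1105] 0.1107309360336155 0.0014366251015339225 ((583.392333984375, 170.68453979492188), (15.728883743286133, 48.15879440307617), 81.88265991210938)
174.32245477189588
top 146 [0.5856 0.1723 0.1117] 0.1117603449445389 0.0018885289965374665 ((585.8698120117188, 172.37786865234375), (14.898340225219727, 46.806941986083984), 85.4877700805664)
174.61294875665357
```

```bash
python3 -c "
from h import *
print(close_job()); st()"
```

```text
the job is handed in; nothing more can be done
None
the job is handed in; nothing more can be done
```

The coarse comb is seated flat in the spindle's grooves, pressed home and released. I handed the job in at about 12.9 s.

- **Seating:** the first touchdown near the middle of the spindle went straight into the grooves, at a height that matched the seated value rather than the crests. Pushing along the axis met resistance both ways, about 3 N and 5 N, so the teeth are locked in.
- **Press:** the load stayed between about 7.7 and 9 N for over a second, taken as the wrist reading plus about 2 N for the comb's weight. The highest load I saw was about 9 N, but forces are only reported at the end of each move.
- **Final check:** with the arm clear, the top camera put the rib top at 111.7 mm and the side camera at 110.7 mm. Seated should read 112 mm, and on the crests 116.5 mm. The comb lies in line with the spindle to within about 0.5° and is at the middle to within about 2 mm.
- **Disagreement:** the two cameras differ by 2–3 mm horizontally and 1 mm in height, which is about their calibration error.
- **Not checked:** I did not re-measure the fine comb and the other things at the end. Apart from the coarse comb, the gripper was not planned to touch anything, and no unexpected forces showed.

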